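# Slide the top honing stone off the stack and lay it in its holder

## Robot

A 6-joint arm with a two-finger parallel gripper is mounted at the origin on a cart in front of the work surface, level with it; the furniture and walls round the work are solid. World frame = base frame: x ahead of the robot, y to its left, z up, the work surface at z = 0. Lengths are in mm, angles in rad, forces in N, time in s.
With the tool pointing down it reaches from about 350 to 875 mm from the base axis. Payload 4.2 kg.
Tool frame: the origin (TCP) lies midway between the tips of the shut fingers; the grasp point (between the pads) lies 19 mm behind it; z points along the fingers, y is the direction in which the jaws open and shut (so a half turn about z gives the same grasp; the last joint's range is limited). The gripper opens to 85 mm and grips with 20 to 120 N. Pads are 22 mm wide; open, the fingers measure 114 mm over their backs; the gripper's body (76 mm by 85 mm) begins 54 mm behind the grasp point. The pads swing forward as they close: fully open they stand 13 mm farther back than shut.
Start: joints at [1.417, 0.385, 0.008, 0, -1.194, -0.259], TCP at [250.701, 572.493, 231.312] pointing down, gripper open.
Joint ranges: [-3.14, 3.14], [-1.21, 2.06], [-1.07, 1.41], [-3.16, 2.05], [-2.99, -0.16], [-3.1, 3.1]. Speed limits (rad/s): [2.79, 2.79, 3.14, 3.14, 3.14, 3.14].

## Interface

Orientations are given as a unit quaternion [x, y, z, w].
In Python, from bench import arm gives the robot as it stands.
- The arm moves only by the tool servo_tool, never from a script. Its argument "rows" is a list of rows, each an object of numbers: "fingers": the finger opening in cm, from 0 to 8.54; "x", "y", "z": the shift along the tool's x, y, z in cm; "turn": the turn about the tool's z in degrees. A call has 1 to 10 rows; each row shifts and turns the commanded pose from where the row before left it, along the tool's axes as they then stand; what a row does not reach is not made up. A row lasts 1/12 s, in which the tool goes at most 41.7 mm and 7.16 degrees, less where a joint would pass 70% of its speed; a pose out of reach is approached as far as the arm can. A call is refused whole if a number of a shift passes 4.17 or a number of a turn 7.16, either way. A call with a gripper value outside its range is refused whole. The fingers move at their own pace and stop on an object; the grip force is fixed at half the most. Time passes only in rows, so rows that do not move let the fingers close. It gives the time, the measured TCP pose, the force and the opening at its end, in the units of the state.
- arm.read_state(): the state, without advancing time (a new reading comes with each control period).
- arm.get_image(name): name is "scene" or "top" or "wrist"; returns (picture, depth): 420x560x3 uint8, red, green, blue; 420x560 float32, mm along the optical axis (not along the pixel's ray), 0 where there is no reading.
- arm.camera_model(name): a dict with "fx", "fy", "cx", "cy" (pixels), "pose" (4x4, takes a point from camera to world coordinates). Camera axes: x right, y down, z forward; pixel columns grow to the right and rows downward; lengths in mm; the calibration is good to about 2 mm. A picture is of the moment at which its call begins: read the wrist's pose just before it. camera_model takes no time and is no camera call; for the wrist camera it gives the pose at the moment of the call.
- arm.job_done(): hands the job in, once; it reports no verdict.
The state is a dict: "clock": time; "joints": joint angles; "joint_vel": joint speeds; "joint_efforts": joint torques, N m; "position": TCP position; "ee_rot": TCP orientation; "contact_force": force on the tool from outside, world axes, zero at the start; "wrist_torque": the same for the moment, N m; "gripper_width": finger opening in mm.
Only numpy, scipy, OpenCV 4.12 (cv2) and the standard library are available. Lean on these libraries where they do the work, as an engineer would, in place of code of your own. Each camera call takes 0.05 s, during which the arm holds its last target.

## Task

Take the small tin off the stack of honing stones and stand it upright on the bench, then slide the top stone flat off the stack sideways, lifting it only once it is clear of the stone beneath, and lay it squarely in the stone holder between its end cleats. The stone is brittle: grip it and set it down gently, never squeezing or pressing it with more than 15 N. Leave the other two stones and the things standing round about where they are.

Things in the scene. Friction and masses are not known exactly. Their poses are not given: they have to be found in the camera images.
- tin: small red lidded tin (lid fixed), 42 mm along its x, 60 mm along its y, 34 mm high, about 0.15 to 0.3 kg; lies upright on the top stone at the start; origin at the centre of its underside, z up
- stone_top: the top one of three like flat grey two-layer honing stones, a block 140 mm (its x) by 60 mm (its y) by 14 mm (z), about 0.2 to 0.3 kg; origin at the centre of its underside, z up. It rests loose, by friction only, on the stone below. The stack is three stones high, so its underside starts 36 mm and its top face 50 mm above the bench; fingers that reach more than 14 mm below its top face also catch the stone below
- stone_mid: the middle stone of the stack, same size, origin at the centre of its underside; stays
- stone_low: the lowest stone of the stack, same size, origin at the centre of its underside; stays
- board: flat wooden board under the stack, fixed, 156 mm (x) by 72 mm (y) by 8 mm; origin at the centre of its underside. The stones lie along its x, within a few mm and degrees. Its place and heading vary
- holder: stone holder, fixed to the bench: wooden bar 188 mm (x) by 66 mm (y), with a black rubber pad whose top is 14 mm above the origin (centre of the underside, on the bench), where the stone is to lie, its x along the holder's x, either way round. At each end a wooden cleat 14 mm long and 60 mm wide rises 8 mm above the pad; the clear space between the cleats is 156 mm. The long sides are open. Place and heading vary, and it may be left or right of the stack
- dark_jar: bystander: upright jar with white lid, 50 mm across, 92 mm high, origin at the centre of its underside; stands about 105 mm from the stack's centre beside one long side
- tape_roll: bystander: flat lying roll of tape, 87 mm across, 19 mm high, origin at the centre of its underside; beside the other long side of the stack, low enough for the stone to pass over it
- thread_cone: bystander: standing cone of thread, 54 mm across, 85 mm high, origin at the centre of its underside; beyond one end of the stack
- wood_block: bystander: lying wooden block, 26 mm (x) by 70 mm (y) by 22 mm high, origin at the centre of its underside; beyond the other end of the stack
- label_jar: bystander: upright jar with white lid, 46 mm across, 78 mm high, origin at the centre of its underside; beyond the far end of the holder
Mind the look-alikes: they are no part of the job. There is more than one size of the tin; the job needs the smaller.

How it is judged:
By the outcome, as a careful person would: the job done as asked, in the order asked, and still so for the second after the job is handed in, with the robot touching nothing.
It also fails if it takes over 58 s, if anything falls off the work surface, if the arm or the gripper's body presses on something with over 40 N, if the wrist force passes 120 N, or if a joint passes its speed limit or range.

## Working session

There is one attempt and no reset: what is moved stays moved. The work goes in short steps, Python scripts to look and compute and a tool call to move; the robot and the scene stay as the last step left them, time stands still between calls to the robot, and variables do not carry over. Pictures are saved under pics/ and viewed, and the job is handed in when it is done.

Besides the shell and the picture viewer there is one more tool, called as a command line: name --argument value ..., lists and objects as JSON in quotes. servo_tool: Moves the arm, as the interface text tells. Its arguments: {"type":"object","properties":{"rows":{"type":"array","items":{"type":"object","properties":{"fingers":{"type":"number"},"x":{"type":"number"},"y":{"type":"number"},"z":{"type":"number"},"turn":{"type":"number"}}}}},"required":["rows"]}

```bash
ls; mkdir -p pics
python3 - <<'E'
from bench import arm
import cv2,numpy as np
s=arm.read_state();print(s)
for n in ("top","scene"):
    im,d=arm.get_image(n);np.savez(f"pics/{n}0.npz",im=im,d=d)
    cv2.imwrite(f"pics/{n}0.png",im[:,:,::-1]);m=arm.camera_model(n);print(n,m)
E
```

```text
pics
{'clock': 0.0, 'joints': array([ 1.41660519e+00,  3.85570637e-01,  6.64167425e-03, -5.05771556e-04,
       -1.19397942e+00, -2.58581316e-01]), 'joint_vel': array([ 1.17212365e-03,  1.69126971e-03, -7.07887618e-05, -1.16516533e-03,
       -4.60090757e-04,  8.92718848e-04]), 'joint_efforts': array([ 3.81654627e-04, -3.92293596e+01,  1.88398898e+01,  4.18622106e+00,
       -4.59960167e-03, -1.60018068e-06]), 'position': array([250.47818642, 571.98889191, 230.21826752]), 'ee_rot': array([ 9.78758157e-01, -2.05015363e-01, -1.79630634e-04,  1.06685018e-03]), 'contact_force': array([-0.58714965, -0.23465581, -0.91881443]), 'wrist_torque': array([ 0.00170269, -0.01469272,  0.00797029]), 'gripper_width': 85.34807522100157}
top {'fx': 475.16115773453896, 'fy': 475.16115773453896, 'cx': 270.7324533292958, 'cy': 211.48721667422012, 'pose': array([[-2.69004043e-02, -9.96407045e-01,  8.03079580e-02,
         4.72159584e+02],
       [-9.99478371e-01,  2.82453536e-02,  1.56584364e-02,
         2.27190541e+02],
       [-1.78705030e-02, -7.98448487e-02, -9.96647102e-01,
         1.12730787e+03],
       [ 0.00000000e+00,  0.00000000e+00,  0.00000000e+00,
         1.00000000e+00]])}
scene {'fx': 460.5613828354893, 'fy': 460.5613828354893, 'cx': 279.4765387355262, 'cy': 206.72309227934812, 'pose': array([[-5.89534243e-01, -6.12402903e-01,  5.26699213e-01,
         1.12534013e+02],
       [-8.07573294e-01,  4.60251126e-01, -3.68774017e-01,
         5.30860709e+02],
       [-1.65756277e-02, -6.42753129e-01, -7.65894029e-01,
         7.11401498e+02],
       [ 0.00000000e+00,  0.00000000e+00,  0.00000000e+00,
         1.00000000e+00]])}
```

View pics/top0.png

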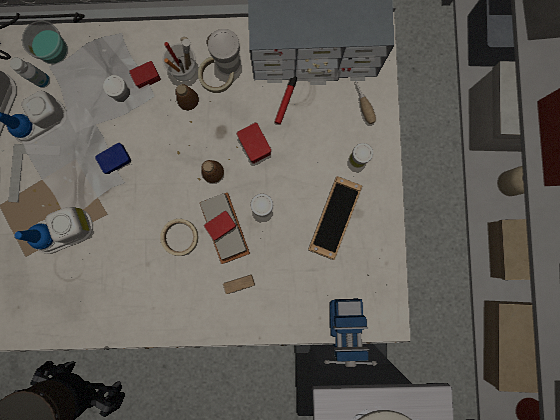

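View pics/scene0.png

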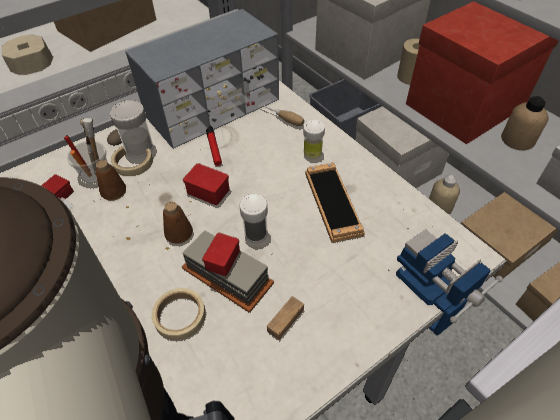

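The top view shows the stack at about (225,228) with the tin on it at (220,225). The tape roll is at (179,237), the dark jar (262,207), the cone (212,171), the block (239,285), the holder (336,218) and the label jar (361,156). Next I'll measure them.

```bash
cat > h.py <<'E'
import numpy as np,cv2
from bench import arm
def world(d,m):
    v,u=np.mgrid[0:d.shape[0],0:d.shape[1]].astype(float)
    p=np.stack([(u-m['cx'])/m['fx']*d,(v-m['cy'])/m['fy']*d,d],-1)
    T=np.array(m['pose']);return p@T[:3,:3].T+T[:3,3]
def ray(uv,m,z):
    uv=np.atleast_2d(uv).astype(float);T=np.array(m['pose'])
    r=np.c_[(uv[:,0]-m['cx'])/m['fx'],(uv[:,1]-m['cy'])/m['fy'],np.ones(len(uv))]@T[:3,:3].T
    return T[:3,3]+r*((z-T[2,3])/r[:,2])[:,None]
def rect(xy):
    (c,s,a)=cv2.minAreaRect(xy.astype(np.float32))
    if s[0]<s[1]: s=s[::-1];a+=90
    a=(a+90)%180-90
    return np.round(c,1),np.round(s,1),round(a,1)
def tool(s):
    from scipy.spatial.transform import Rotation as R
    r=R.from_quat(s['ee_rot']).as_matrix();return r
E
python3 - <<'E'
from h import *
for n in ("top","scene"):
    z=np.load(f"pics/{n}0.npz");im,d=z['im'],z['d'];m=arm.camera_model(n);P=world(d,m)
    hsv=cv2.cvtColor(im,cv2.COLOR_RGB2HSV)
    print(n,"bench z",np.median(P[...,2][(d>0)&(abs(P[...,2])<15)]))
    ok=(d>0)&(P[...,0]>250)&(P[...,0]<900)&(P[...,1]>-120)&(P[...,1]<560)
    for lo,hi in ((7,300),):
        mk=(ok&(P[...,2]>lo)&(P[...,2]<hi)).astype(np.uint8)
        k,l,st,c=cv2.connectedComponentsWithStats(mk)
        for i in range(1,k):
            if st[i,4]>60:
                q=P[l==i];print(i,st[i,:5],*rect(q[:,:2]),'zmax',np.round(np.percentile(q[:,2],[50,98]),1), im[l==i].mean(0).round())
    red=((hsv[...,0]<8)|(hsv[...,0]>172))&(hsv[...,1]>150)&(hsv[...,2]>60)&ok
    k,l,st,c=cv2.connectedComponentsWithStats(red.astype(np.uint8))
    for i in range(1,k):
        if st[i,4]>60:
            q=P[l==i];zt=np.percentile(q[:,2],90);q=q[abs(q[:,2]-zt)<6];print('red',c[i].round(),*rect(q[:,:2]),zt)
E
```

```text
top bench z -0.6606054932522056
1 [ 249   38  145   86 5729] [835.9 130.4] [299.4 134.3] 88.6 zmax [105.6 179.4] [80. 76. 73.]
2 [198  56  36  36 411] [877.7 365.6] [90.4 44.2] -89.4 zmax [ 20.  112.5] [81. 76. 65.]
5 [165  67  28  14 157] [890.2 449.3] [63.7 19. ] -89.6 zmax [50.5 61.5] [87. 84. 80.]
6 [134  72  26  35 480] [862.8 532.6] [74.3 54.7] -0.0 zmax [19.3 36.7] [96. 64. 62.]
7 [175  84  24  27 470] [835.9 436. ] [48. 44.] -24.0 zmax [54.9 86.4] [51. 38. 27.]
9 [236 123  35  40 835] [723.7 280.3] [78.9 55.1] 26.0 zmax [43.8 48. ] [106.  36.  35.]
11 [349 143  24  25 418] [682.9  36. ] [44.2 43.6] -12.1 zmax [76.1 80.8] [118. 116. 107.]
12 [201 160  23  23 423] [658.6 378. ] [52.6 43.3] -38.6 zmax [60.8 86.2] [58. 43. 31.]
13 [ 308  176   54   84 2221] [544.4  94.3] [187.9  66.2] -22.8 zmax [13.5 23.4] [51. 43. 34.]
14 [ 200  193   49   71 1888] [527.6 356.5] [155.1  71. ] 18.3 zmax [49.9 86.3] [107.  82.  74.]
15 [250 194  23  23 415] [571.1 264.5] [48.4 47.6] 88.7 zmax [90.9 95.1] [136. 134. 129.]
16 [160 219  38  37 472] [508.3 463.2] [85.4 85.3] 81.1 zmax [17.9 22.3] [12
[... 1180 characters left out ...]
1 387.2] [51.6 40.3] 56.3 zmax [48.6 85.5] [73. 51. 34.]
20 [ 397  229   86   82 3577] [304.3  82.4] [108.5  73.9] -0.1 zmax [69.3 98.5] [64. 75. 89.]
21 [ 182  230   92   81 3938] [527.4 360.3] [156.4  70.6] 19.4 zmax [49.6 85.4] [108.  75.  66.]
22 [ 152  288   53   51 1074] [508.7 464.9] [87.  85.9] 21.4 zmax [18.3 21.2] [150. 132. 104.]
24 [267 296  37  42 741] [395.6 326.7] [70.3 26.5] -74.5 zmax [21.3 24. ] [136. 108.  80.]
red [214. 148.] [820.9 209.7] [102.1  15.6] -21.1 17.817911988485434
red [205. 183.] [723.2 283.4] [77.5 53.8] 25.8 45.822706575063215
red [ 59. 188.] [893.5 529.9] [39.1 24.7] -65.9 35.817718047611436
red [220. 253.] [529.1 360.8] [59.3 41.6] -57.5 85.2460476775392
```

servo_tool --rows '[{"x":3.8,"y":0.92},{"x":3.8,"y":0.92},{"x":3.8,"y":0.92},{"x":3.8,"y":0.92},{"x":3.8,"y":0.92},{"x":3.8,"y":0.92},{"x":3.8,"y":0.92},{"x":3.8,"y":0.92},{"x":3.7,"y":0.92},{"turn":6.8}]'

```text
invalid input at $.rows[0]: expected keys fingers, x, y, z, turn
```

servo_tool --rows '[{"turn":6.8},{"turn":6.8},{"turn":6.8},{"turn":6.8},{}]'

```text
invalid input at $.rows[0]: expected keys fingers, x, y, z, turn
```

```bash
cat >> h.py <<'E'
def heads(s):
    r=tool(s);return np.degrees(np.arctan2(r[1,0],r[0,0])),np.degrees(np.arctan2(r[1,1],r[0,1]))
def shift(s,xyz):
    return (np.array(xyz)-s['position'])@tool(s)/10
def snap(n,tag):
    s=arm.read_state();m=arm.camera_model(n);im,d=arm.get_image(n);np.savez(f"pics/{tag}.npz",im=im,d=d)
    cv2.imwrite(f"pics/{tag}.png",im[:,:,::-1]);return s,m,im,d,world(d,m)
E
python3 - <<'E'
from h import *
s,m,im,d,P=snap("wrist","w1")
print(s['clock'],s['position'],heads(s),m['pose'],s['contact_force'])
E
```

```text
0.1 [250.52054855 572.02965363 230.34157461] (np.float64(-23.659667719965306), np.float64(-113.65968264182204)) [[-4.01460105e-01 -8.77873343e-01 -2.61090366e-01  3.18471098e+02]
 [-9.15876499e-01  3.84753806e-01  1.14606928e-01  5.42101427e+02]
 [-1.54854733e-04  2.85136639e-01 -9.58486866e-01  3.73226723e+02]
 [ 0.00000000e+00  0.00000000e+00  0.00000000e+00  1.00000000e+00]] [-1.04039393  0.21277862 -0.35697747]
```

View pics/w1.png

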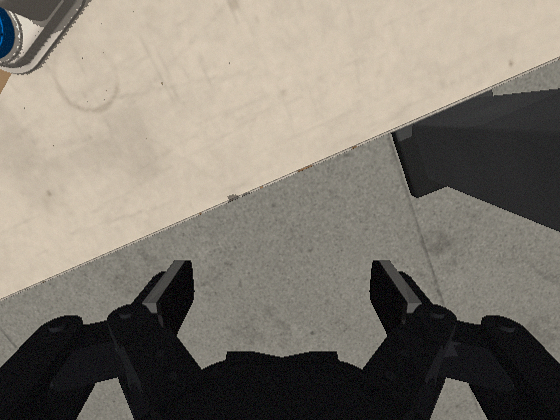

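The wrist view shows only the bench edge and the open fingers. Moves need all keys in every row, so I'm resending.

servo_tool --rows '[{"fingers":8.5,"x":3.8,"y":0.92,"z":0,"turn":0},{"fingers":8.5,"x":3.8,"y":0.92,"z":0,"turn":0},{"fingers":8.5,"x":3.8,"y":0.92,"z":0,"turn":0},{"fingers":8.5,"x":3.8,"y":0.92,"z":0,"turn":0},{"fingers":8.5,"x":3.8,"y":0.92,"z":0,"turn":0},{"fingers":8.5,"x":3.8,"y":0.92,"z":0,"turn":0},{"fingers":8.5,"x":3.8,"y":0.92,"z":0,"turn":0},{"fingers":8.5,"x":3.8,"y":0.92,"z":0,"turn":0},{"fingers":8.5,"x":3.7,"y":0.92,"z":0,"turn":0},{"fingers":8.5,"x":0,"y":0,"z":0,"turn":6.8}]'

```text
clock: 0.98
position: [533.9, 355.5, 230.4]
ee_rot: [0.964, -0.266, 0.0, 0.001]
contact_force: [-0.4, 0.8, 0.2]
gripper_width: 84.9
```

servo_tool --rows '[{"fingers":8.5,"x":0,"y":0,"z":0,"turn":6.8},{"fingers":8.5,"x":0,"y":0,"z":0,"turn":6.8},{"fingers":8.5,"x":0,"y":0,"z":0,"turn":6.8},{"fingers":8.5,"x":0,"y":0,"z":0,"turn":6.8},{"fingers":8.5,"x":0,"y":0,"z":0,"turn":0}]'

```text
clock: 1.4
position: [529.7, 359.6, 230.8]
ee_rot: [0.876, -0.483, -0.0, 0.0]
contact_force: [-0.4, -0.0, -1.0]
gripper_width: 84.9
```

Run:
```python
from h import *
s,m,im,d,P=snap("wrist","w2")
print(s['clock'],s['position'],heads(s),s['contact_force'])
```

```text
1.4 [529.71616492 359.64191194 230.80123192] (np.float64(-57.778580791599545), np.float64(-147.77858471485965)) [-0.35021581 -0.01443796 -0.99868551]
```

View pics/w2.png

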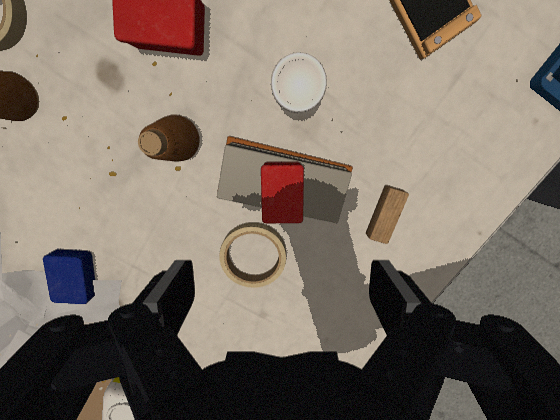

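The wrist view shows the tin at (283,192) on the stack, with the stone corners at about (226,145), (352,168), (340,222) and (218,200).

```bash
cat > meas.py <<'E'
from h import *
def meas(n,m,im,d):
    P=world(d,m);hsv=cv2.cvtColor(im,cv2.COLOR_RGB2HSV);z=P[...,2]
    ok=(d>0)&(abs(P[...,0]-528)<110)&(abs(P[...,1]-359)<110)
    red=((hsv[...,0]<8)|(hsv[...,0]>172))&(hsv[...,1]>150)
    t=ok&red&(z>80)&(z<92)
    if t.sum()>50: print(n,'tin',*rect(P[t][:,:2]),np.median(z[t]))
    st=ok&(z>45)&(z<56)&~red&(hsv[...,1]<110)
    k,l,s,c=cv2.connectedComponentsWithStats(st.astype(np.uint8));i=1+s[1:,4].argmax()
    print(n,'stone',*rect(P[l==i][:,:2]),np.median(z[l==i]))
    b=ok&(z>5)&(z<90)
    k,l,s,c=cv2.connectedComponentsWithStats(b.astype(np.uint8));j=l[st][0]
    print(n,'all',*rect(P[l==j][:,:2]))
E
python3 - <<'E'
from meas import *
z=np.load("pics/w2.npz");meas('wrist',arm.camera_model('wrist'),z['im'],z['d'])
for n in('top','scene'):
    z=np.load(f"pics/{n}0.npz");meas(n,arm.camera_model(n),z['im'],z['d'])
z=np.load("pics/w2.npz");P=world(z['d'],arm.camera_model('wrist'))
t=(z['d']>0)&(P[...,2]>88)&(P[...,2]<97)&(P[...,1]<310)&(P[...,1]>200);print('jar',cv2.minEnclosingCircle(P[t][:,:2].astype(np.float32)))
E
```

```text
wrist tin [531.6 357.6] [59.1 41.5] -57.4 84.46437297153017
wrist stone [531.4 355.4] [140.2  60.2] 20.1 50.24600097241728
wrist all [529.8 355.5] [155.9  70.1] 19.0
top tin [529.7 357.4] [58.2 41. ] -57.0 83.64835884356444
top stone [529.6 355.4] [140.  60.] 20.0 49.332089894405726
top all [527.6 356.6] [155.6  72. ] 18.6
scene tin [529.1 360.8] [59.3 41.6] -57.5 83.97429971271868
scene stone [495.4 344.6] [66.5 61.1] 19.7 49.70742552221043
scene all [561.9 274.4] [47.4 23.8] 53.8
jar ((574.408447265625, 264.1869201660156), 24.669334411621094)
```

servo_tool --rows '[{"fingers":8.5,"x":0.15,"y":0,"z":3.5,"turn":0},{"fingers":8.5,"x":0,"y":0,"z":3.8,"turn":0},{"fingers":8.5,"x":0,"y":0,"z":3.8,"turn":0},{"fingers":8.5,"x":0,"y":0,"z":3.0,"turn":0},{"fingers":8.5,"x":0,"y":0,"z":2.0,"turn":0},{"fingers":8.5,"x":0,"y":0,"z":1.4,"turn":0},{"fingers":8.5,"x":0,"y":0,"z":0,"turn":0},{"fingers":5.0,"x":0,"y":0,"z":0,"turn":0},{"fingers":4.8,"x":0,"y":0,"z":0,"turn":0},{"fingers":4.8,"x":0,"y":0,"z":0,"turn":0}]'

```text
clock: 2.28
position: [531.4, 359.4, 58.1]
ee_rot: [0.876, -0.482, 0.0, -0.002]
contact_force: [0.7, 0.8, 0.3]
gripper_width: 50.6
```

servo_tool --rows '[{"fingers":4.6,"x":0,"y":0,"z":0,"turn":0},{"fingers":4.4,"x":0,"y":0,"z":0,"turn":0},{"fingers":4.4,"x":0,"y":0,"z":0,"turn":0}]'

```text
clock: 2.53
position: [530.9, 358.8, 57.1]
ee_rot: [0.876, -0.482, 0.0, -0.001]
contact_force: [0.1, 0.4, -0.5]
gripper_width: 44.0
```

servo_tool --rows '[{"fingers":4.2,"x":0,"y":0,"z":0,"turn":0},{"fingers":4.2,"x":0,"y":0,"z":0,"turn":0},{"fingers":4.2,"x":0,"y":0,"z":0,"turn":0}]'

```text
clock: 2.78
position: [530.5, 358.5, 56.4]
ee_rot: [0.876, -0.482, -0.0, 0.0]
contact_force: [-0.5, -0.6, 0.6]
gripper_width: 41.6
```

servo_tool --rows '[{"fingers":4.1,"x":0,"y":0,"z":0,"turn":0},{"fingers":4.1,"x":0,"y":0,"z":0,"turn":0},{"fingers":4.1,"x":0,"y":0,"z":0,"turn":0}]'

```text
clock: 3.03
position: [530.7, 358.6, 56.5]
ee_rot: [0.876, -0.482, 0.0, 0.0]
contact_force: [-0.8, -0.5, 1.5]
gripper_width: 41.5
```

servo_tool --rows '[{"fingers":4.1,"x":0,"y":0,"z":-0.3,"turn":0},{"fingers":4.1,"x":0,"y":0,"z":-0.6,"turn":0},{"fingers":4.1,"x":0,"y":0,"z":-0.6,"turn":0},{"fingers":4.1,"x":0,"y":0,"z":0,"turn":0}]'

```text
clock: 3.37
position: [531.5, 359.3, 72.9]
ee_rot: [0.876, -0.482, 0.001, -0.001]
contact_force: [0.4, 0.3, -2.5]
gripper_width: 41.5
```

Run:
```python
from h import *
s,m,im,d,P=snap("wrist","w3")
print(s['clock'],s['position'],heads(s),s['contact_force'],s['gripper_width'])
hsv=cv2.cvtColor(im,cv2.COLOR_RGB2HSV)
red=((hsv[...,0]<8)|(hsv[...,0]>172))&(hsv[...,1]>150)
t=red&(d>0)&(P[...,2]>70)&(P[...,2]<130);print(np.median(P[...,2][t]),t.sum())
```

```text
3.3667 [531.50633236 359.31189505  72.89359461] (np.float64(-57.629947871667355), np.float64(-147.63001204307272)) [ 0.35585171  0.2630505  -2.53316687] 41.52179259515383
100.69118041987707 12806
```

View pics/w3.png

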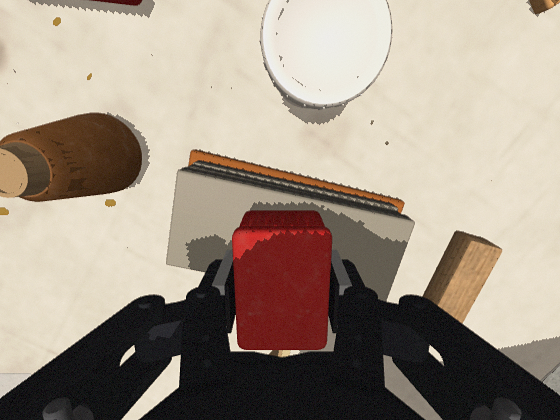

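The tin is held and about 16 mm clear of the stone, at image (283,285). I'm carrying it to free bench near (440,225).

servo_tool --rows '[{"fingers":4.0,"x":0,"y":0,"z":-2.0,"turn":0},{"fingers":4.0,"x":0.9,"y":2.2,"z":-1.0,"turn":0},{"fingers":4.0,"x":1.4,"y":3.2,"z":0,"turn":0},{"fingers":4.0,"x":1.4,"y":3.3,"z":0,"turn":0},{"fingers":4.0,"x":1.4,"y":3.2,"z":0,"turn":0},{"fingers":4.0,"x":0.9,"y":2.0,"z":1.0,"turn":0},{"fingers":4.0,"x":0.4,"y":1.0,"z":2.0,"turn":0},{"fingers":4.0,"x":0,"y":0,"z":3.0,"turn":0},{"fingers":4.0,"x":0,"y":0,"z":2.0,"turn":0},{"fingers":4.0,"x":0,"y":0,"z":0.5,"turn":0}]'

```text
clock: 4.25
position: [437.2, 223.0, 13.8]
ee_rot: [0.876, -0.483, -0.001, 0.003]
contact_force: [-1.3, -0.3, -1.5]
gripper_width: 41.0
```

servo_tool --rows '[{"fingers":4.0,"x":0,"y":0,"z":0,"turn":0},{"fingers":4.0,"x":0,"y":0,"z":0,"turn":0},{"fingers":4.0,"x":0,"y":0,"z":0,"turn":0}]'

```text
clock: 4.5
position: [440.0, 225.8, 17.5]
ee_rot: [0.876, -0.482, 0.0, -0.001]
contact_force: [0.3, 0.6, -1.8]
gripper_width: 41.5
```

servo_tool --rows '[{"fingers":4.0,"x":0,"y":0,"z":0.5,"turn":0},{"fingers":4.0,"x":0,"y":0,"z":0.4,"turn":0},{"fingers":4.0,"x":0,"y":0,"z":0.1,"turn":0},{"fingers":4.0,"x":0,"y":0,"z":0,"turn":0},{"fingers":4.0,"x":0,"y":0,"z":0,"turn":0}]'

```text
clock: 4.92
position: [439.1, 224.9, 6.6]
ee_rot: [0.876, -0.482, 0.0, -0.0]
contact_force: [-1.0, 0.0, 1.4]
gripper_width: 41.3
```

servo_tool --rows '[{"fingers":4.0,"x":0,"y":0,"z":0.1,"turn":0},{"fingers":4.0,"x":0,"y":0,"z":0,"turn":0}]'

```text
clock: 5.08
position: [439.1, 224.9, 6.5]
ee_rot: [0.876, -0.482, 0.0, -0.0]
contact_force: [-3.9, 0.2, 10.6]
gripper_width: 41.2
```

servo_tool --rows '[{"fingers":4.6,"x":0,"y":0,"z":0,"turn":0},{"fingers":7.0,"x":0,"y":0,"z":0,"turn":0},{"fingers":8.0,"x":0,"y":0,"z":-0.5,"turn":0},{"fingers":8.5,"x":0,"y":0,"z":-3.0,"turn":0},{"fingers":8.5,"x":0,"y":0,"z":-4.0,"turn":0},{"fingers":8.5,"x":3.3,"y":-0.4,"z":-2.2,"turn":0},{"fingers":8.5,"x":3.3,"y":-0.4,"z":-2.2,"turn":0},{"fingers":8.5,"x":3.3,"y":-0.4,"z":-2.2,"turn":0},{"fingers":8.5,"x":3.3,"y":-0.4,"z":-2.2,"turn":0},{"fingers":8.5,"x":3.3,"y":-0.4,"z":-2.2,"turn":0}]'

```text
clock: 5.92
position: [544.8, 94.7, 192.0]
ee_rot: [0.876, -0.482, 0.0, -0.0]
contact_force: [0.3, 1.0, -0.1]
gripper_width: 84.9
```

servo_tool --rows '[{"fingers":8.5,"x":0,"y":0,"z":0,"turn":-7.0},{"fingers":8.5,"x":0,"y":0,"z":0,"turn":-7.0},{"fingers":8.5,"x":0,"y":0,"z":0,"turn":-7.0},{"fingers":8.5,"x":0,"y":0,"z":0,"turn":-7.0},{"fingers":8.5,"x":0,"y":0,"z":0,"turn":-6.9},{"fingers":8.5,"x":0,"y":0,"z":0,"turn":0},{"fingers":8.5,"x":0,"y":0,"z":0,"turn":0}]'

```text
clock: 6.5
position: [544.1, 96.0, 190.4]
ee_rot: [0.98, -0.199, -0.0, 0.0]
contact_force: [0.5, 0.5, 0.2]
gripper_width: 85.1
```

```bash
cat > hold.py <<'E'
from h import *
def holder(n,m,im,d):
    P=world(d,m);z=P[...,2];hsv=cv2.cvtColor(im,cv2.COLOR_RGB2HSV)
    ok=(d>0)&(np.hypot(P[...,0]-544,P[...,1]-95)<115)
    b=ok&(z>8)&(z<30);k,l,s,c=cv2.connectedComponentsWithStats(b.astype(np.uint8));i=1+s[1:,4].argmax()
    q=P[l==i];print(n,'holder',*rect(q[:,:2]),np.percentile(q[:,2],[5,50,98]).round(1))
    k=ok&(hsv[...,2]<60)&(z>8)&(z<20)
    print(n,'pad',*rect(P[k][:,:2]),np.median(z[k]))
E
python3 - <<'E'
from hold import *
s,m,im,d,P=snap("wrist","w4")
print(s['clock'],s['position'],heads(s),s['contact_force'],s['gripper_width'])
holder('wrist',m,im,d)
for n in('top','scene'):
    q=np.load(f"pics/{n}0.npz");holder(n,arm.camera_model(n),q['im'],q['d'])
E
```

```text
6.5 [544.07398265  95.98782007 190.36161913] (np.float64(-22.934400704422554), np.float64(-112.93440006896289)) [0.45982049 0.50290829 0.24598299] 85.13141113446656
wrist holder [547.   93.8] [186.5  66.1] -22.8 [11.6 14.1 22.9]
wrist pad [545.4  94.4] [155.   55.8] -22.8 14.099043819698295
top holder [544.4  94.4] [188.   66.1] -22.9 [ 9.6 13.6 23.4]
top pad [537.7  96.7] [173.8  59.1] -22.0 13.444447720166863
scene holder [544.1  96.9] [188.   67.2] -22.8 [10.6 13.8 22.9]
scene pad [548.8  95. ] [154.3  56.4] -22.7 13.781605250730763
```

View pics/w4.png

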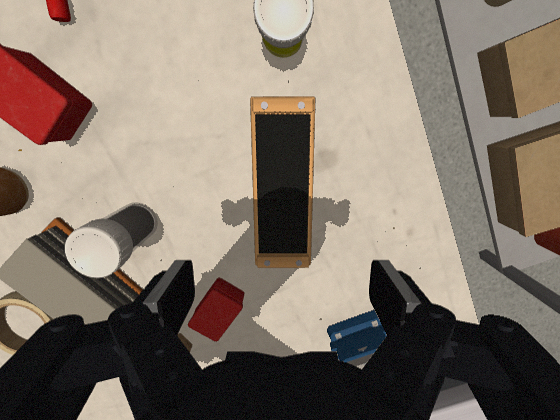

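The wrist view shows the holder centred near (284,183) with its pad clear, and the tin standing upright at (216,308). I'll get the fingertip heights from the depth images.

Run:
```python
from h import *
from scipy.spatial.transform import Rotation as R
s=arm.read_state();m=arm.camera_model('wrist');T=np.linalg.inv(np.block([[tool(s),s['position'][:,None]],[np.zeros((1,3)),1]]))@m['pose']
np.save('camtool.npy',T);print(T.round(3))
for f in('w2','w3','w4'):
    q=np.load(f'pics/{f}.npz');d=q['d'];P=world(d,{**m,'pose':T});gray=q['im'].max(-1)
    for sg in(-1,1):
        k=(d>0)&(abs(P[...,0])<25)&(P[...,1]*sg>15)&(P[...,1]*sg<62)&(P[...,2]>-60)&(P[...,2]<15)&(gray<110)
        p=P[k];print(f,sg,k.sum(),'zmax',np.percentile(p[:,2],[50,95,99.5]).round(1),'y',np.percentile(abs(p[:,1]),[1,50,99]).round(1),'x',np.percentile(p[:,0],[1,99]).round(1))
        t=p[p[:,2]>np.percentile(p[:,2],97)];print('  tip pts',t.mean(0).round(1))
```

```text
[[-0.00000e+00 -9.58000e-01 -2.85000e-01  7.42610e+01]
 [ 1.00000e+00  0.00000e+00 -2.00000e-03  4.30000e-01]
 [ 2.00000e-03 -2.85000e-01  9.58000e-01 -1.42891e+02]
 [ 0.00000e+00  0.00000e+00  0.00000e+00  1.00000e+00]]
w2 -1 3155 zmax [-39.9 -18.6 -13.8] y [41.8 43.1 60.9] x [-8.7 15.1]
  tip pts [  1.7 -42.4 -15.2]
w2 1 3169 zmax [-39.6 -18.3 -14. ] y [42.3 43.6 61. ] x [-8.7 15.1]
  tip pts [  1.9  42.7 -15.1]
w3 -1 5646 zmax [-54.4 -21.9  -9.4] y [19.2 36.4 53. ] x [-10.5  15.3]
  tip pts [ 10.5 -28.3 -12.7]
w3 1 5730 zmax [-54.4 -22.1  -9.6] y [20.3 37.2 53.8] x [-11.9  15.4]
  tip pts [ 10.4  28.8 -12.9]
w4 -1 3154 zmax [-39.8 -18.7 -14.3] y [41.8 43.2 61. ] x [-8.6 15.2]
  tip pts [  1.7 -42.4 -15.4]
w4 1 3136 zmax [-39.7 -18.4 -13.8] y [42.3 43.6 60.8] x [-8.5 15.1]
  tip pts [  1.8  42.8 -15. ]
```

servo_tool --rows '[{"fingers":6.1,"x":0,"y":0.6,"z":0,"turn":0},{"fingers":6.1,"x":0,"y":0,"z":0,"turn":0},{"fingers":6.1,"x":0,"y":0,"z":0,"turn":0},{"fingers":6.1,"x":0,"y":0,"z":0,"turn":0}]'

```text
clock: 6.88
position: [541.9, 90.4, 190.4]
ee_rot: [0.98, -0.198, 0.0, 0.0]
contact_force: [-0.1, 0.1, 0.3]
gripper_width: 60.8
```

Run:
```python
from h import *
s,m,im,d,_=snap("wrist","w5");print(s['gripper_width'],s['position'])
T=np.load('camtool.npy');P=world(d,{**m,'pose':T});gray=im.max(-1)
for sg in(-1,1):
    k=(d>0)&(abs(P[...,0])<25)&(P[...,1]*sg>15)&(P[...,1]*sg<62)&(P[...,2]>-60)&(P[...,2]<15)&(gray<110)
    p=P[k];print(np.percentile(p[:,2],[50,95,99.5,100]).round(1),np.percentile(abs(p[:,1]),[1,50]).round(1))
```

```text
60.827664798629414 [541.85868837  90.40563765 190.38260786]
[-51.7 -14.9  -7.5  -4.5] [29.6 39. ]
[-51.9 -14.8  -7.4  -5.5] [30.  39.8]
```

servo_tool --rows '[{"fingers":8.5,"x":0,"y":0,"z":3.5,"turn":0},{"fingers":8.5,"x":0,"y":0,"z":4.0,"turn":0},{"fingers":8.5,"x":0,"y":0,"z":4.0,"turn":0},{"fingers":8.5,"x":0,"y":0,"z":3.5,"turn":0},{"fingers":8.5,"x":0,"y":0,"z":2.0,"turn":0},{"fingers":8.5,"x":0,"y":0,"z":1.0,"turn":0},{"fingers":8.5,"x":0,"y":0,"z":0,"turn":0},{"fingers":8.5,"x":0,"y":0,"z":0,"turn":0},{"fingers":8.5,"x":0,"y":0,"z":0,"turn":0}]'

```text
clock: 7.68
position: [543.3, 91.2, 12.0]
ee_rot: [0.98, -0.197, 0.002, -0.001]
contact_force: [-0.2, -0.3, -0.6]
gripper_width: 84.8
```

servo_tool --rows '[{"fingers":8.5,"x":0,"y":0,"z":0.8,"turn":0},{"fingers":8.5,"x":0,"y":0,"z":0.6,"turn":0},{"fingers":8.0,"x":0,"y":0,"z":0,"turn":0},{"fingers":7.8,"x":0,"y":0,"z":0,"turn":0},{"fingers":7.8,"x":0,"y":0,"z":0,"turn":0},{"fingers":7.8,"x":0,"y":0,"z":0,"turn":0}]'

```text
clock: 8.18
position: [542.1, 90.7, -3.4]
ee_rot: [0.98, -0.197, 0.0, -0.0]
contact_force: [-0.1, 0.2, -0.2]
gripper_width: 77.8
```

servo_tool --rows '[{"fingers":7.7,"x":0,"y":0,"z":0,"turn":0},{"fingers":7.7,"x":0,"y":0,"z":0,"turn":0}]'

```text
clock: 8.35
position: [542.0, 90.6, -3.5]
ee_rot: [0.98, -0.197, 0.0, -0.0]
contact_force: [-0.7, -0.8, -0.7]
gripper_width: 77.4
```

servo_tool --rows '[{"fingers":7.6,"x":0,"y":0,"z":0,"turn":0},{"fingers":7.6,"x":0,"y":0,"z":0,"turn":0}]'

```text
clock: 8.52
position: [541.9, 90.6, -3.6]
ee_rot: [0.98, -0.197, 0.0, -0.0]
contact_force: [-0.0, 0.5, -0.4]
gripper_width: 76.2
```

servo_tool --rows '[{"fingers":7.5,"x":0,"y":0,"z":0,"turn":0},{"fingers":7.5,"x":0,"y":0,"z":0,"turn":0}]'

```text
clock: 8.68
position: [542.1, 90.8, -3.6]
ee_rot: [0.98, -0.197, 0.0, -0.0]
contact_force: [0.5, 1.1, -0.0]
gripper_width: 75.1
```

servo_tool --rows '[{"fingers":7.4,"x":0,"y":0,"z":0,"turn":0},{"fingers":7.4,"x":0,"y":0,"z":0,"turn":0}]'

```text
clock: 8.85
position: [542.5, 91.2, -3.4]
ee_rot: [0.98, -0.197, 0.001, -0.001]
contact_force: [0.6, 2.6, 0.3]
gripper_width: 74.0
```

servo_tool --rows '[{"fingers":7.3,"x":0,"y":0,"z":0,"turn":0},{"fingers":7.3,"x":0,"y":0,"z":0,"turn":0}]'

```text
clock: 9.02
position: [542.8, 91.5, -3.2]
ee_rot: [0.98, -0.197, 0.001, -0.001]
contact_force: [0.2, 3.8, 1.4]
gripper_width: 73.2
```

servo_tool --rows '[{"fingers":7.25,"x":0,"y":0,"z":0,"turn":0},{"fingers":7.25,"x":0,"y":0,"z":0,"turn":0}]'

```text
clock: 9.18
position: [543.0, 91.7, -3.1]
ee_rot: [0.98, -0.197, 0.001, -0.001]
contact_force: [-0.3, 5.5, 1.7]
gripper_width: 72.7
```

servo_tool --rows '[{"fingers":7.1,"x":0,"y":0,"z":0,"turn":0},{"fingers":7.1,"x":0,"y":0,"z":0,"turn":0},{"fingers":7.1,"x":0,"y":0,"z":0,"turn":0}]'

```text
clock: 9.43
position: [543.5, 92.2, -2.9]
ee_rot: [0.98, -0.197, 0.002, -0.002]
contact_force: [0.3, 6.6, 3.1]
gripper_width: 70.8
```

servo_tool --rows '[{"fingers":6.9,"x":0,"y":0,"z":0,"turn":0},{"fingers":6.9,"x":0,"y":0,"z":0,"turn":0},{"fingers":6.9,"x":0,"y":0,"z":0,"turn":0}]'

```text
clock: 9.68
position: [544.3, 93.0, -2.5]
ee_rot: [0.981, -0.196, 0.003, -0.002]
contact_force: [-0.3, 9.2, 3.7]
gripper_width: 69.0
```

servo_tool --rows '[{"fingers":6.9,"x":0,"y":0.2,"z":0,"turn":0},{"fingers":6.9,"x":0,"y":0.15,"z":0,"turn":0},{"fingers":6.9,"x":0,"y":0,"z":0,"turn":0}]'

```text
clock: 9.93
position: [544.4, 92.7, -2.6]
ee_rot: [0.981, -0.196, 0.004, -0.005]
contact_force: [-0.7, 20.5, 0.0]
gripper_width: 69.5
```

servo_tool --rows '[{"fingers":6.9,"x":0,"y":0.15,"z":0,"turn":0},{"fingers":6.9,"x":0,"y":0,"z":0,"turn":0},{"fingers":6.9,"x":0,"y":0,"z":0,"turn":0}]'

```text
clock: 10.18
position: [544.4, 92.6, -2.6]
ee_rot: [0.981, -0.195, 0.005, -0.005]
contact_force: [-0.7, 24.1, -2.9]
gripper_width: 69.0
```

servo_tool --rows '[{"fingers":6.9,"x":0,"y":0,"z":0,"turn":0}]'

```text
clock: 10.27
position: [544.4, 92.6, -2.6]
ee_rot: [0.981, -0.195, 0.005, -0.005]
contact_force: [-0.6, 24.7, -2.4]
gripper_width: 69.5
```

servo_tool --rows '[{"fingers":6.9,"x":0,"y":-0.5,"z":0,"turn":0},{"fingers":6.9,"x":0,"y":-0.1,"z":0,"turn":0},{"fingers":6.9,"x":0,"y":0,"z":0,"turn":0}]'

```text
clock: 10.52
position: [543.4, 93.3, -3.3]
ee_rot: [0.981, -0.196, 0.001, -0.001]
contact_force: [-1.6, 10.1, 1.8]
gripper_width: 68.7
```

```bash
cat >> h.py <<'E'
def samp(n=8):
    W=[];F=[];p=[]
    for i in range(n):
        arm.get_image("top");s=arm.read_state();W.append(s['gripper_width']);F.append(s['contact_force']);p.append(s['position'])
    print('t',s['clock'],'width',np.mean(W).round(3),'sd',np.std(W).round(3),'F',np.mean(F,0).round(2),'pos',np.mean(p,0).round(2))
E
python3 -c "
from h import *
samp(8)"
```

```text
t 10.9167 width 68.996 sd 0.214 F [-1.   10.54  1.35] pos [543.37  93.34  -3.27]
```

servo_tool --rows '[{"fingers":6.9,"x":0,"y":0.3,"z":0,"turn":0},{"fingers":6.9,"x":0,"y":0.3,"z":0,"turn":0},{"fingers":6.9,"x":0,"y":0,"z":0,"turn":0},{"fingers":6.9,"x":0,"y":0,"z":0,"turn":0}]'

```text
clock: 11.25
position: [543.5, 92.9, -3.4]
ee_rot: [0.981, -0.195, 0.004, -0.005]
contact_force: [-1.8, 29.2, -5.5]
gripper_width: 68.8
```

```bash
python3 -c "
from h import *
samp(10)"
```

```text
t 11.75 width 69.191 sd 0.157 F [-1.73 29.1  -5.2 ] pos [543.54  92.89  -3.41]
```

servo_tool --rows '[{"fingers":6.9,"x":0,"y":-0.3,"z":0,"turn":0},{"fingers":7.4,"x":0,"y":-0.4,"z":0,"turn":0},{"fingers":8.4,"x":0,"y":0,"z":0,"turn":0},{"fingers":8.5,"x":0,"y":0,"z":-1.0,"turn":0},{"fingers":8.5,"x":0,"y":0,"z":-3.0,"turn":0},{"fingers":8.5,"x":0,"y":0,"z":-4.0,"turn":0},{"fingers":8.5,"x":0,"y":0,"z":-4.0,"turn":0}]'

```text
clock: 12.33
position: [541.0, 90.3, 117.1]
ee_rot: [0.98, -0.198, -0.002, 0.002]
contact_force: [0.9, 1.4, 0.6]
gripper_width: 85.0
```

```bash
python3 -c "
from h import *
samp(3);s=arm.read_state();print(heads(s),shift(s,[530.5,356,190]))"
```

```text
t 12.4833 width 85.181 sd 0.191 F [ 0.41 -0.25  1.88] pos [545.75  92.06 123.63]
(np.float64(-22.827172593312618), np.float64(-112.82566703419359)) [-11.47127692 -23.85605159  -6.89692346]
```

servo_tool --rows '[{"fingers":8.5,"x":0,"y":0,"z":-4.0,"turn":0},{"fingers":8.5,"x":-1.6,"y":-3.3,"z":-1.5,"turn":0},{"fingers":8.5,"x":-1.65,"y":-3.4,"z":-1.5,"turn":0},{"fingers":8.5,"x":-1.65,"y":-3.4,"z":0,"turn":0},{"fingers":8.5,"x":-1.65,"y":-3.4,"z":0,"turn":0},{"fingers":8.5,"x":-1.65,"y":-3.4,"z":0,"turn":0},{"fingers":8.5,"x":-1.65,"y":-3.5,"z":0,"turn":0},{"fingers":8.5,"x":-1.65,"y":-3.5,"z":0,"turn":0},{"fingers":8.5,"x":0,"y":0,"z":0,"turn":-7.1},{"fingers":8.5,"x":0,"y":0,"z":0,"turn":-7.1}]'

```text
clock: 13.32
position: [527.9, 357.8, 183.9]
ee_rot: [0.997, -0.071, -0.002, 0.002]
contact_force: [-0.1, -0.6, -0.6]
gripper_width: 84.9
```

servo_tool --rows '[{"fingers":8.5,"x":0,"y":0,"z":0,"turn":-7.1},{"fingers":8.5,"x":0,"y":0,"z":0,"turn":-7.1},{"fingers":8.5,"x":0,"y":0,"z":0,"turn":-7.1},{"fingers":8.5,"x":0,"y":0,"z":0,"turn":-7.1},{"fingers":8.5,"x":0,"y":0,"z":0,"turn":0},{"fingers":8.5,"x":0,"y":0,"z":0,"turn":0}]'

```text
clock: 13.82
position: [528.6, 355.9, 185.1]
ee_rot: [0.985, 0.17, -0.001, 0.001]
contact_force: [0.5, -0.0, 0.0]
gripper_width: 85.3
```

Run:
```python
from meas import *
s,m,im,d,P=snap("wrist","w6")
print(s['clock'],s['position'],heads(s),s['joints'])
meas('wrist',m,im,d)
# line fit of top face edges: dense
hsv=cv2.cvtColor(im,cv2.COLOR_RGB2HSV);z=P[...,2]
st=(d>0)&(abs(z-50)<3)&(abs(P[...,0]-530)<110)&(abs(P[...,1]-356)<110)
k,l,ss,c=cv2.connectedComponentsWithStats(st.astype(np.uint8));i=1+ss[1:,4].argmax()
q=P[l==i];print(*rect(q[:,:2]),q[:,2].mean(),q.mean(0));c=rect(q[:,:2])[0]
print('shift',shift(s,[*c,36]))
n,m2='top',arm.camera_model('top')
im,d=arm.get_image('top');meas('top',m2,im,d)
```

```text
13.8167 [528.63548623 355.91025261 185.08097592] (np.float64(19.60052701278708), np.float64(-70.3992487820133)) [ 8.45926824e-01  4.40211283e-01 -2.39688337e-02 -1.98162362e-04
 -1.10977776e+00  1.06705363e+00]
wrist stone [531.2 355.4] [139.7  60.1] 19.7 50.04959517765178
wrist all [530.3 357. ] [154.2  72.1] 18.6
[531.2 355.4] [139.7  60.1] 19.7 50.05249985844195 [536.32517799 357.39940565  50.05249986]
shift [ 0.26702641  0.11366078 14.90756596]
top stone [499.1 344.2] [74.9 59.4] 20.0 49.301951246371004
top all [591.3 352. ] [35.5 23.8] 25.3
```

View pics/w6.png

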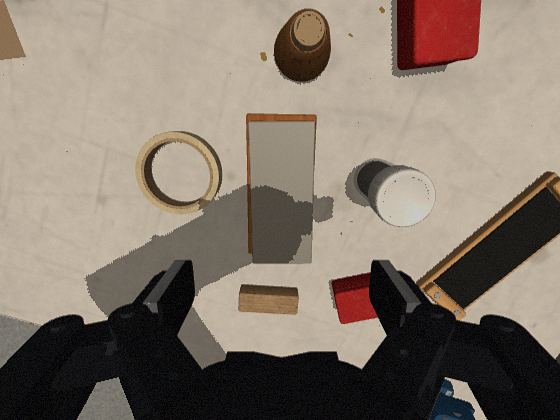

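The wrist view shows the bare top stone at (281,188) aligned with the jaws, and the tin standing at (352,297). Descending now.

servo_tool --rows '[{"fingers":8.5,"x":0.27,"y":0.1,"z":3.0,"turn":0},{"fingers":8.5,"x":0,"y":0,"z":3.5,"turn":0},{"fingers":8.5,"x":0,"y":0,"z":3.5,"turn":0},{"fingers":8.5,"x":0,"y":0,"z":2.5,"turn":0},{"fingers":8.5,"x":0,"y":0,"z":1.5,"turn":0},{"fingers":8.0,"x":0,"y":0,"z":0.5,"turn":0},{"fingers":7.5,"x":0,"y":0,"z":0,"turn":0},{"fingers":7.0,"x":0,"y":0,"z":0,"turn":0},{"fingers":6.6,"x":0,"y":0,"z":0,"turn":0},{"fingers":6.4,"x":0,"y":0,"z":0,"turn":0}]'

```text
clock: 14.75
position: [532.7, 358.0, 43.1]
ee_rot: [0.985, 0.172, 0.001, -0.001]
contact_force: [0.2, -0.1, 0.7]
gripper_width: 64.0
```

Run:
```python
from h import *
samp(3)
s,m,im,d,P=snap("wrist","w7")
st=(d>0)&(abs(P[...,2]-50)<2.5)&(abs(P[...,0]-530)<90)&(abs(P[...,1]-356)<60)
print(s['position'],heads(s),np.median(P[...,2][st]))
```

```text
t 14.9 width 64.069 sd 0.096 F [ 0.08 -0.08  0.12] pos [532.37 357.76  42.65]
[532.23828367 357.6476761   42.40423177] (np.float64(19.84365019080186), np.float64(-70.15626488269629)) 50.08516254650074
```

View pics/w7.png

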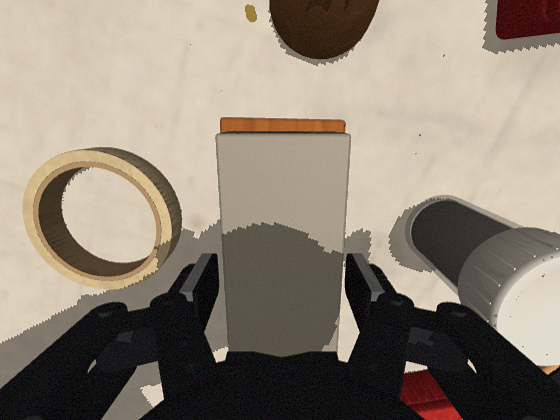

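servo_tool --rows '[{"fingers":6.3,"x":-0.1,"y":0.15,"z":0.4,"turn":0},{"fingers":6.2,"x":0,"y":0,"z":0.1,"turn":0},{"fingers":6.2,"x":0,"y":0,"z":0,"turn":0},{"fingers":6.2,"x":0,"y":0,"z":0,"turn":0}]'

```text
clock: 15.28
position: [531.4, 355.6, 36.0]
ee_rot: [0.985, 0.172, -0.0, -0.0]
contact_force: [-0.5, 1.3, -0.8]
gripper_width: 61.9
```

Run:
```python
from h import *
samp(4)
s,m,im,d,P=snap("wrist","w8");print(heads(s))
T=np.load('camtool.npy');Q=world(d,{**m,'pose':T});g=im.max(-1)
for sg in(-1,1):
    k=(d>0)&(abs(Q[...,0])<25)&(Q[...,1]*sg>25)&(Q[...,1]*sg<62)&(Q[...,2]>-60)&(Q[...,2]<15)&(g<110)&(P[...,2]>20)
    p=Q[k];print(sg,np.percentile(p[:,2],[99,99.5,100]).round(1),np.percentile(abs(p[:,1]),[1]).round(1))
st=(d>0)&(abs(P[...,2]-50)<2.5)&(abs(P[...,0]-530)<120)&(abs(P[...,1]-356)<80)&(g>80)
y=Q[...,1][st];x=Q[...,0][st]
for a,b in((20,40),(40,60),(60,75)):
    t=y[(x>a)&(x<b)];print('stone edges in tool y at x',a,np.percentile(t,[.5,99.5]).round(2))
```

```text
t 15.4833 width 62.05 sd 0.111 F [-0.27  1.54 -0.81] pos [531.35 355.57  36.05]
(np.float64(19.850048920390936), np.float64(-70.14995053512052))
-1 [-12.8 -12.1  -8.9] [25.3]
1 [-9.3 -8.1 -6. ] [25.4]
stone edges in tool y at x 20 [-30.25  28.61]
stone edges in tool y at x 40 [-30.29  28.6 ]
stone edges in tool y at x 60 [-30.23  28.67]
```

servo_tool --rows '[{"fingers":6.15,"x":0,"y":0,"z":0,"turn":0},{"fingers":6.1,"x":0,"y":0,"z":0,"turn":0},{"fingers":6.07,"x":0,"y":0,"z":0,"turn":0},{"fingers":6.05,"x":0,"y":0,"z":0,"turn":0},{"fingers":6.05,"x":0,"y":0,"z":0,"turn":0}]'

```text
clock: 15.95
position: [531.5, 355.7, 36.5]
ee_rot: [0.985, 0.172, 0.0, -0.0]
contact_force: [-2.3, 2.1, -0.3]
gripper_width: 60.3
```

```bash
python3 -c "
from h import *
samp(8)"
```

```text
t 16.35 width 60.611 sd 0.195 F [-1.52  1.98  0.55] pos [531.48 355.67  36.46]
```

servo_tool --rows '[{"fingers":6.04,"x":0,"y":0,"z":0,"turn":0},{"fingers":6.03,"x":0,"y":0,"z":0,"turn":0},{"fingers":6.02,"x":0,"y":0,"z":0,"turn":0},{"fingers":6.02,"x":0,"y":0,"z":0,"turn":0}]'

```text
clock: 16.68
position: [531.5, 355.7, 36.5]
ee_rot: [0.985, 0.172, 0.0, -0.0]
contact_force: [-2.2, 2.3, 2.0]
gripper_width: 60.0
```

```bash
python3 -c "
from h import *
samp(8)"
```

```text
t 17.0833 width 60.161 sd 0.145 F [-2.01  2.68  2.16] pos [531.56 355.73  36.46]
```

servo_tool --rows '[{"fingers":6.01,"x":0,"y":-0.03,"z":0,"turn":0},{"fingers":6.0,"x":0,"y":0,"z":0,"turn":0},{"fingers":6.0,"x":0,"y":0,"z":0,"turn":0},{"fingers":6.0,"x":0,"y":0,"z":0,"turn":0}]'

```text
clock: 17.42
position: [531.6, 355.8, 36.4]
ee_rot: [0.985, 0.172, 0.0, -0.0]
contact_force: [-1.0, 1.8, 2.6]
gripper_width: 59.9
```

```bash
python3 -c "
from h import *
samp(10)"
```

```text
t 17.9167 width 60.034 sd 0.167 F [-0.27  2.63  1.62] pos [531.57 355.81  36.33]
```

servo_tool --rows '[{"fingers":5.99,"x":0,"y":0,"z":0,"turn":0},{"fingers":5.98,"x":0,"y":0,"z":0,"turn":0},{"fingers":5.98,"x":0,"y":0,"z":0,"turn":0}]'

```text
clock: 18.17
position: [531.5, 355.8, 36.4]
ee_rot: [0.985, 0.172, 0.0, -0.0]
contact_force: [0.9, 1.8, 0.8]
gripper_width: 60.1
```

```bash
python3 -c "
from h import *
samp(10)"
```

```text
t 18.6667 width 59.932 sd 0.203 F [1.1  2.43 1.34] pos [531.54 355.85  36.37]
```

servo_tool --rows '[{"fingers":5.98,"x":0,"y":0,"z":-0.03,"turn":0},{"fingers":5.98,"x":0,"y":0,"z":0,"turn":0}]'

```text
clock: 18.83
position: [531.2, 355.4, 36.4]
ee_rot: [0.985, 0.172, -0.0, 0.0]
contact_force: [1.2, 1.8, 0.9]
gripper_width: 60.0
```

```bash
python3 -c "
from h import *
samp(8)"
```

```text
t 19.2333 width 59.918 sd 0.141 F [1.38 1.02 0.38] pos [531.17 355.4   36.39]
```

servo_tool --rows '[{"fingers":5.98,"x":0,"y":0,"z":-0.04,"turn":0},{"fingers":5.98,"x":0,"y":0,"z":0,"turn":0}]'

```text
clock: 19.4
position: [530.7, 355.1, 36.4]
ee_rot: [0.985, 0.172, -0.001, 0.001]
contact_force: [-0.0, 0.1, -0.9]
gripper_width: 59.7
```

```bash
python3 -c "
from h import *
samp(6)"
```

```text
t 19.7 width 59.844 sd 0.155 F [ 0.2  -0.41 -1.77] pos [530.71 355.09  36.44]
```

servo_tool --rows '[{"fingers":5.98,"x":0,"y":-0.1,"z":0,"turn":0},{"fingers":5.98,"x":0,"y":-0.2,"z":0,"turn":0},{"fingers":5.98,"x":0,"y":-0.3,"z":0,"turn":0},{"fingers":5.98,"x":0,"y":-0.4,"z":0,"turn":0},{"fingers":5.98,"x":0,"y":-0.4,"z":0,"turn":0},{"fingers":5.98,"x":0,"y":-0.3,"z":0,"turn":0},{"fingers":5.98,"x":0,"y":-0.2,"z":0,"turn":0},{"fingers":5.98,"x":0,"y":-0.1,"z":0,"turn":0}]'

```text
clock: 20.37
position: [524.4, 375.1, 37.0]
ee_rot: [0.985, 0.173, 0.0, -0.0]
contact_force: [0.7, 1.0, -2.3]
gripper_width: 60.1
```

Run:
```python
from h import *
samp(3)
s,m,im,d,P=snap("wrist","w9");print(heads(s))
st=(d>0)&(abs(P[...,2]-50)<4)&(abs(P[...,0]-530)<130)&(abs(P[...,1]-376)<80)&(im.max(-1)>80)
Q=world(d,{**m,'pose':np.load('camtool.npy')})
print(P[st].mean(0),np.percentile(Q[...,1][st],[1,99]),np.percentile(P[...,2][st],[5,50,95]))
```

```text
t 20.5167 width 59.855 sd 0.303 F [-0.55  0.06 -2.56] pos [524.45 374.87  37.  ]
(np.float64(19.856561056400498), np.float64(-70.14343881345245))
[543.48670369 380.25889575  50.6711974 ] [-28.81204567  29.29352377] [49.69941498 50.67054004 51.6428778 ]
```

View pics/w9.png

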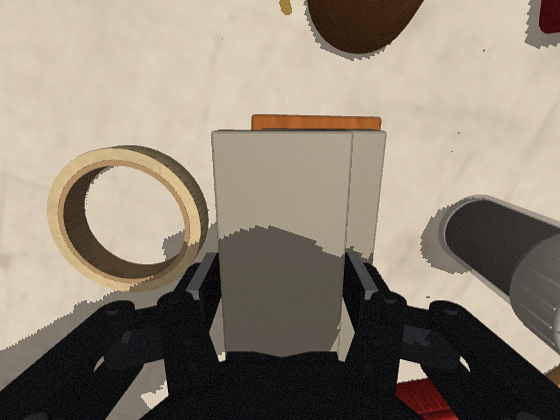

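The top stone has slid about 20 mm and the stone below has stayed put. It's carrying nearly its full weight in the grip, so I'm easing down half a millimetre and sliding on.

servo_tool --rows '[{"fingers":5.98,"x":0,"y":0,"z":0.05,"turn":0},{"fingers":5.98,"x":0,"y":-0.1,"z":0,"turn":0},{"fingers":5.98,"x":0,"y":-0.2,"z":0,"turn":0},{"fingers":5.98,"x":0,"y":-0.3,"z":0,"turn":0},{"fingers":5.98,"x":0,"y":-0.4,"z":0,"turn":0},{"fingers":5.98,"x":0,"y":-0.4,"z":0,"turn":0},{"fingers":5.98,"x":0,"y":-0.4,"z":0,"turn":0},{"fingers":5.98,"x":0,"y":-0.3,"z":0,"turn":0},{"fingers":5.98,"x":0,"y":-0.2,"z":0,"turn":0},{"fingers":5.98,"x":0,"y":-0.1,"z":0,"turn":0}]'

```text
clock: 21.4
position: [516.2, 397.6, 36.5]
ee_rot: [0.985, 0.173, 0.0, -0.0]
contact_force: [-0.3, -0.8, -3.4]
gripper_width: 59.8
```

servo_tool --rows '[{"fingers":5.98,"x":0,"y":-0.1,"z":0,"turn":0},{"fingers":5.98,"x":0,"y":-0.2,"z":0,"turn":0},{"fingers":5.98,"x":0,"y":-0.3,"z":0,"turn":0},{"fingers":5.98,"x":0,"y":-0.4,"z":0,"turn":0},{"fingers":5.98,"x":0,"y":-0.5,"z":0,"turn":0},{"fingers":5.98,"x":0,"y":-0.5,"z":0,"turn":0},{"fingers":5.98,"x":0,"y":-0.4,"z":0,"turn":0},{"fingers":5.98,"x":0,"y":-0.3,"z":0,"turn":0},{"fingers":5.98,"x":0,"y":-0.2,"z":0,"turn":0},{"fingers":5.98,"x":0,"y":0,"z":0,"turn":0}]'

```text
clock: 22.23
position: [506.4, 425.0, 36.5]
ee_rot: [0.985, 0.173, 0.0, -0.0]
contact_force: [-0.3, -0.2, -2.3]
gripper_width: 59.9
```

Run:
```python
from h import *
samp(3)
s,m,im,d,P=snap("wrist","w10");print(heads(s))
Q=world(d,{**m,'pose':np.load('camtool.npy')})
st=(d>0)&(abs(P[...,2]-50)<5)&(abs(Q[...,1])<60)&(abs(Q[...,0])<100)&(im.max(-1)>80)
md=(d>0)&(abs(P[...,2]-36)<4)&(abs(Q[...,1])<120)&(abs(Q[...,0])<100)&(im.max(-1)>80)
print(np.percentile(Q[...,1][st],[1,99]),np.percentile(P[...,2][st],[5,50,95]),'mid',np.percentile(Q[...,1][md],[1,99]))
```

```text
t 22.3833 width 59.75 sd 0.1 F [ 0.7   0.28 -3.06] pos [506.51 424.47  36.46]
(np.float64(19.842482454901123), np.float64(-70.15751671196142))
[-28.84353514  29.33614777] [49.15054564 50.13512963 51.11533936] mid [ 42.24022152 100.3357094 ]
```

View pics/w10.png

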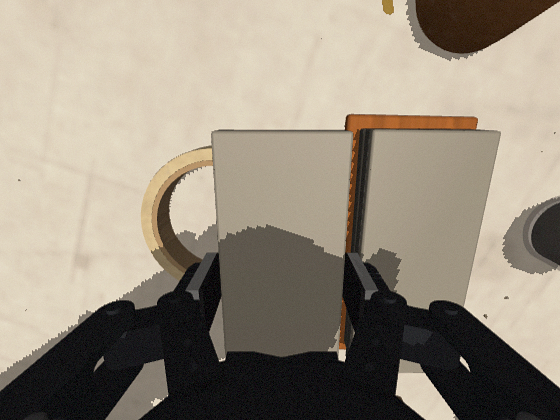

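The stone is clear of the middle stone by about 12 mm, level and held at (282,240). Lifting gently.

servo_tool --rows '[{"fingers":5.98,"x":0,"y":0,"z":-0.2,"turn":0},{"fingers":5.98,"x":0,"y":0,"z":-0.6,"turn":0},{"fingers":5.98,"x":0,"y":0,"z":-1.0,"turn":0},{"fingers":5.98,"x":0,"y":0,"z":-1.4,"turn":0},{"fingers":5.98,"x":0,"y":0,"z":-1.6,"turn":0},{"fingers":5.98,"x":0,"y":0,"z":-1.6,"turn":0},{"fingers":5.98,"x":0,"y":0,"z":-1.3,"turn":0},{"fingers":5.98,"x":0,"y":0,"z":-0.9,"turn":0},{"fingers":5.98,"x":0,"y":0,"z":-0.6,"turn":0},{"fingers":5.98,"x":0,"y":0,"z":-0.3,"turn":0}]'

```text
clock: 23.27
position: [506.8, 424.7, 133.0]
ee_rot: [0.985, 0.172, 0.001, -0.001]
contact_force: [-0.7, -0.1, -2.5]
gripper_width: 59.7
```

```bash
cat > st.py <<'E'
from h import *
def stone(tag):
    s,m,im,d,P=snap("wrist",tag)
    Q=world(d,{**m,'pose':np.load('camtool.npy')})
    st=(d>0)&(abs(Q[...,2]+14)<5)&(abs(Q[...,1])<40)&(abs(Q[...,0])<90)&(im.max(-1)>80)
    print(heads(s)[0],'y',np.percentile(Q[...,1][st],[1,99]).round(1),'x max',np.percentile(Q[...,0][st],99.5).round(1),'z',np.percentile(Q[...,2][st],[5,50,95]).round(1), 'tilt',np.polyfit(Q[...,0][st],Q[...,2][st],1).round(3)[0],rect(Q[st][:,:2]))
E
python3 -c "
from st import *
samp(3);stone('w11');s=arm.read_state();print(shift(s,[545.5,94.5,120]))"
```

```text
t 23.4167 width 59.77 sd 0.143 F [-0.19 -0.31 -2.59] pos [506.57 424.46 131.93]
19.83690212342927 y [-28.7  29.3] x max 69.5 z [-14.7 -13.7 -12.7] tilt -0.001 (array([12.2, -0.3]), array([117.3,  79.6]), -2.0)
[-7.48413142 32.33607757  1.09792495]
```

servo_tool --rows '[{"fingers":5.98,"x":-0.1,"y":0.5,"z":0,"turn":0},{"fingers":5.98,"x":-0.2,"y":1.0,"z":0,"turn":0},{"fingers":5.98,"x":-0.35,"y":1.5,"z":0,"turn":0},{"fingers":5.98,"x":-0.5,"y":2.0,"z":0,"turn":0},{"fingers":5.98,"x":-0.6,"y":2.5,"z":0,"turn":0},{"fingers":5.98,"x":-0.7,"y":2.9,"z":0,"turn":0},{"fingers":5.98,"x":-0.7,"y":2.9,"z":0,"turn":0},{"fingers":5.98,"x":-0.7,"y":2.9,"z":0,"turn":0},{"fingers":5.98,"x":-0.7,"y":2.9,"z":0,"turn":0},{"fingers":5.98,"x":-0.7,"y":2.9,"z":0,"turn":0}]'

```text
clock: 24.3
position: [531.4, 196.7, 131.6]
ee_rot: [0.985, 0.172, -0.0, 0.0]
contact_force: [0.7, -0.4, -2.9]
gripper_width: 60.1
```

servo_tool --rows '[{"fingers":5.98,"x":-0.65,"y":2.8,"z":0,"turn":0},{"fingers":5.98,"x":-0.55,"y":2.5,"z":0,"turn":0},{"fingers":5.98,"x":-0.45,"y":2.0,"z":0,"turn":0},{"fingers":5.98,"x":-0.35,"y":1.6,"z":0,"turn":0},{"fingers":5.98,"x":-0.15,"y":0.9,"z":0,"turn":0},{"fingers":5.98,"x":-0.1,"y":0.4,"z":0,"turn":0},{"fingers":5.98,"x":0,"y":0,"z":0,"turn":0},{"fingers":5.98,"x":0,"y":0,"z":0,"turn":1.5},{"fingers":5.98,"x":0,"y":0,"z":0,"turn":3.0},{"fingers":5.98,"x":0,"y":0,"z":0,"turn":4.5}]'

```text
clock: 25.13
position: [545.3, 96.9, 131.5]
ee_rot: [0.996, 0.094, 0.0, -0.0]
contact_force: [-0.2, -0.4, -2.7]
gripper_width: 59.8
```

servo_tool --rows '[{"fingers":5.98,"x":0,"y":0,"z":0,"turn":5.5},{"fingers":5.98,"x":0,"y":0,"z":0,"turn":5.5},{"fingers":5.98,"x":0,"y":0,"z":0,"turn":5.5},{"fingers":5.98,"x":0,"y":0,"z":0,"turn":5.5},{"fingers":5.98,"x":0,"y":0,"z":0,"turn":5.0},{"fingers":5.98,"x":0,"y":0,"z":0,"turn":4.0},{"fingers":5.98,"x":0,"y":0,"z":0,"turn":2.0},{"fingers":5.98,"x":0,"y":0,"z":0,"turn":0.6},{"fingers":5.98,"x":0,"y":0,"z":0,"turn":0},{"fingers":5.98,"x":0,"y":0,"z":0,"turn":0}]'

```text
clock: 25.97
position: [545.3, 96.6, 131.5]
ee_rot: [0.981, -0.196, -0.0, -0.0]
contact_force: [0.6, -0.1, -3.3]
gripper_width: 59.9
```

Run:
```python
from st import *
samp(4);stone('w12');s=arm.read_state();print(heads(s),shift(s,[545.5,94.5,14]))
```

```text
t 26.1667 width 59.928 sd 0.192 F [-0.53 -0.07 -3.48] pos [545.35  96.35 131.5 ]
-22.727074132295773 y [-28.7  29.2] x max 69.5 z [-14.8 -13.8 -12.8] tilt -0.001 (array([12.2, -0.1]), array([116. ,  79.7]), -0.4)
(np.float64(-22.73445511402053), np.float64(-112.73445504782241)) [ 0.07616289  0.14964048 11.75169296]
```

View pics/w12.png

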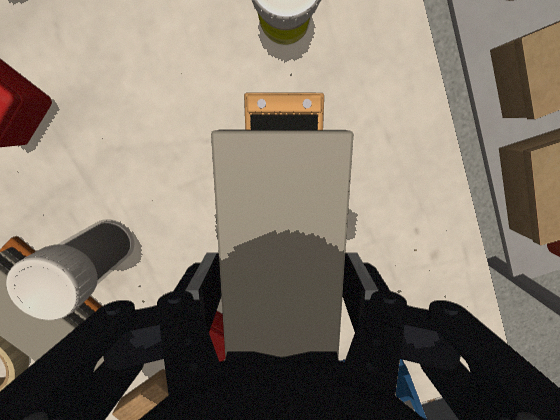

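The stone is held square over the holder, whose far cleat shows at (284,103). I'll measure the offset in the tool frame.

Run:
```python
from st import *
q=np.load('pics/w12.npz');im,d=q['im'],q['d'];m=arm.camera_model('wrist');s=arm.read_state()
T=np.load('camtool.npy');Q=world(d,{**m,'pose':T});P=world(d,m)
ok=(d>0)&(P[...,2]>18)&(P[...,2]<27)&(Q[...,0]>50)&(Q[...,0]<130)&(abs(Q[...,1])<60)
q=Q[ok];print('cleat x',np.percentile(q[:,0],[1,99]),'y',np.percentile(q[:,1],[1,99]),rect(q[:,:2]))
b=(d>0)&(P[...,2]>9)&(P[...,2]<27)&(Q[...,0]>50)&(Q[...,0]<130)&(abs(Q[...,1])<60)
q=Q[b];print('bar x',np.percentile(q[:,0],[.5,99.5]),'y',np.percentile(q[:,1],[.5,99.5]))
```

```text
cleat x [79.77215228 93.36064552] y [-27.24161377  30.99829256] (array([86.6,  2. ]), array([59.3, 13.7]), 90.0)
bar x [66.36037017 94.82690828] y [-30.81096061  34.18463968]
```

servo_tool --rows '[{"fingers":5.98,"x":0.1,"y":0.1,"z":0.4,"turn":0},{"fingers":5.98,"x":0.07,"y":0.05,"z":0.8,"turn":0},{"fingers":5.98,"x":0,"y":0,"z":1.2,"turn":0},{"fingers":5.98,"x":0,"y":0,"z":1.6,"turn":0},{"fingers":5.98,"x":0,"y":0,"z":1.8,"turn":0},{"fingers":5.98,"x":0,"y":0,"z":1.8,"turn":0},{"fingers":5.98,"x":0,"y":0,"z":1.4,"turn":0},{"fingers":5.98,"x":0,"y":0,"z":1.0,"turn":0},{"fingers":5.98,"x":0,"y":0,"z":0.6,"turn":0},{"fingers":5.98,"x":0,"y":0,"z":0.2,"turn":0}]'

```text
clock: 27.05
position: [545.9, 93.8, 22.3]
ee_rot: [0.98, -0.197, -0.001, 0.001]
contact_force: [-0.4, -0.5, -1.7]
gripper_width: 60.0
```

servo_tool --rows '[{"fingers":5.98,"x":0,"y":0,"z":0,"turn":0},{"fingers":5.98,"x":0,"y":0,"z":0,"turn":0}]'

```text
clock: 27.22
position: [547.0, 94.3, 24.1]
ee_rot: [0.98, -0.197, 0.001, -0.0]
contact_force: [0.6, -0.5, -1.9]
gripper_width: 60.1
```

Run:
```python
from st import *
samp(3);stone('w13')
q=np.load('pics/w13.npz');im,d=q['im'],q['d'];m=arm.camera_model('wrist')
T=np.load('camtool.npy');Q=world(d,{**m,'pose':T});P=world(d,m)
ok=(d>0)&(P[...,2]>18)&(P[...,2]<27)&(Q[...,0]>72)&(Q[...,0]<130)&(abs(Q[...,1])<60)
q=Q[ok];print('cleat x',np.percentile(q[:,0],[1,99]),'y',np.percentile(q[:,1],[1,99]),rect(q[:,:2]))
```

```text
t 27.3667 width 59.906 sd 0.238 F [-0.36  0.06 -1.96] pos [547.    94.36  24.37]
-22.741239566584973 y [-28.7  29.1] x max 69.5 z [-14.8 -13.8 -12.8] tilt -0.002 (array([12.9,  0. ]), array([116.5,  79.3]), -2.6)
cleat x [77.44230377 90.75842845] y [-28.07951447  29.79682734] (array([84.2,  1. ]), array([60.4, 13.5]), -90.0)
```

View pics/w13.png

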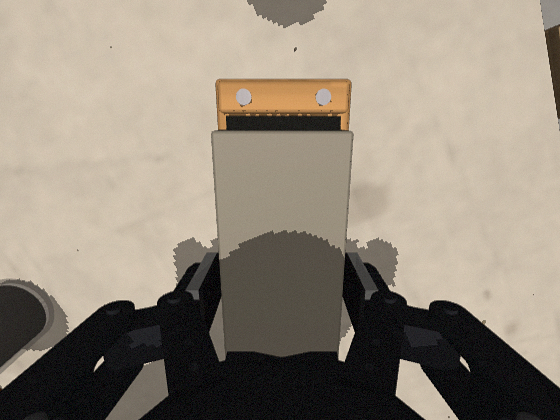

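The stone end is about 8 mm from the cleat, as it should be, with 0.7 mm sideways still to correct. Lowering.

servo_tool --rows '[{"fingers":5.98,"x":0,"y":0.06,"z":0.15,"turn":0},{"fingers":5.98,"x":0,"y":0,"z":0.25,"turn":0},{"fingers":5.98,"x":0,"y":0,"z":0.2,"turn":0},{"fingers":5.98,"x":0,"y":0,"z":0.15,"turn":0},{"fingers":5.98,"x":0,"y":0,"z":0.05,"turn":0},{"fingers":5.98,"x":0,"y":0,"z":0,"turn":0},{"fingers":5.98,"x":0,"y":0,"z":0,"turn":0}]'

```text
clock: 28.0
position: [546.2, 93.5, 15.4]
ee_rot: [0.98, -0.197, -0.0, 0.0]
contact_force: [0.1, -0.3, -2.6]
gripper_width: 59.7
```

```bash
python3 -c "
from h import *
samp(4)"
```

```text
t 28.2 width 59.784 sd 0.212 F [ 0.4   0.08 -2.78] pos [546.2   93.56  15.55]
```

servo_tool --rows '[{"fingers":5.98,"x":0,"y":0,"z":0.05,"turn":0},{"fingers":5.98,"x":0,"y":0,"z":0.03,"turn":0},{"fingers":5.98,"x":0,"y":0,"z":0.02,"turn":0},{"fingers":5.98,"x":0,"y":0,"z":0,"turn":0}]'

```text
clock: 28.53
position: [546.1, 93.5, 14.4]
ee_rot: [0.98, -0.197, -0.0, 0.0]
contact_force: [0.0, -0.5, -2.7]
gripper_width: 59.8
```

```bash
python3 -c "
from h import *
samp(4)"
```

```text
t 28.7333 width 59.992 sd 0.149 F [-0.    0.08 -2.43] pos [546.13  93.52  14.5 ]
```

servo_tool --rows '[{"fingers":5.98,"x":0,"y":0,"z":0.03,"turn":0},{"fingers":5.98,"x":0,"y":0,"z":0.02,"turn":0},{"fingers":5.98,"x":0,"y":0,"z":0,"turn":0},{"fingers":5.98,"x":0,"y":0,"z":0,"turn":0}]'

```text
clock: 29.07
position: [546.2, 93.6, 14.3]
ee_rot: [0.98, -0.197, 0.0, -0.0]
contact_force: [-0.8, -0.1, 0.6]
gripper_width: 60.1
```

```bash
python3 -c "
from h import *
samp(4)"
```

```text
t 29.2667 width 59.926 sd 0.178 F [-1.26 -0.01  2.12] pos [546.19  93.56  14.35]
```

The stone has touched down, with the wrist force going from -2.5 to +2 N. I'm opening slowly and then withdrawing.

servo_tool --rows '[{"fingers":6.02,"x":0,"y":0,"z":0,"turn":0},{"fingers":6.1,"x":0,"y":0,"z":0,"turn":0},{"fingers":6.2,"x":0,"y":0,"z":0,"turn":0},{"fingers":6.4,"x":0,"y":0,"z":0,"turn":0},{"fingers":6.8,"x":0,"y":0,"z":0,"turn":0},{"fingers":7.4,"x":0,"y":0,"z":0,"turn":0},{"fingers":8.0,"x":0,"y":0,"z":-0.3,"turn":0},{"fingers":8.4,"x":0,"y":0,"z":-1.0,"turn":0},{"fingers":8.5,"x":0,"y":0,"z":-3.0,"turn":0},{"fingers":8.5,"x":0,"y":0,"z":-4.0,"turn":0}]'

```text
clock: 30.1
position: [544.0, 92.6, 95.8]
ee_rot: [0.98, -0.197, -0.003, 0.002]
contact_force: [0.2, 0.4, -0.4]
gripper_width: 84.9
```

servo_tool --rows '[{"fingers":8.5,"x":0,"y":0,"z":-4.0,"turn":0},{"fingers":8.5,"x":0,"y":0,"z":-4.0,"turn":0},{"fingers":8.5,"x":0,"y":0,"z":-2.5,"turn":0},{"fingers":8.5,"x":0,"y":0,"z":-1.0,"turn":0},{"fingers":8.5,"x":0,"y":0,"z":0,"turn":0},{"fingers":8.5,"x":0,"y":0,"z":0,"turn":0}]'

```text
clock: 30.6
position: [545.5, 93.5, 211.9]
ee_rot: [0.98, -0.197, -0.0, -0.0]
contact_force: [-0.6, 0.1, 0.3]
gripper_width: 84.9
```

Run:
```python
from hold import *
s,m,im,d,P=snap("wrist","w14");print(s['clock'],s['position'])
z=P[...,2];near=(d>0)&(np.hypot(P[...,0]-545.5,P[...,1]-94.5)<100)
st=near&(z>26)&(z<31);q=P[st];print('stone',*rect(q[:,:2]),np.percentile(q[:,2],[2,50,98]))
b=near&(z>8)&(z<33);k,l,ss,c=cv2.connectedComponentsWithStats(b.astype(np.uint8));i=1+ss[1:,4].argmax();print('holder',*rect(P[l==i][:,:2]))
cl=near&(z>19)&(z<25)&(im[...,0]>im[...,2].astype(int)+30)
k,l,ss,c=cv2.connectedComponentsWithStats(cl.astype(np.uint8))
for i in range(1,k):
    if ss[i,4]>100: print('cleat',ss[i,4],*rect(P[l==i][:,:2]))
snap('top','t14');snap('scene','s14')
```

```text
30.6 [545.52136997  93.46279594 211.90681928]
stone [546.6  93.6] [138.8  60. ] -22.9 [26.60509516 28.1249455  29.54756507]
holder [546.5  94.1] [186.8  66.1] -22.8
cleat 720 [625.1  61. ] [59.2 13.1] 67.2
cleat 485 [468.7 126.8] [58.5 14.3] 67.5
```

View pics/w14.png

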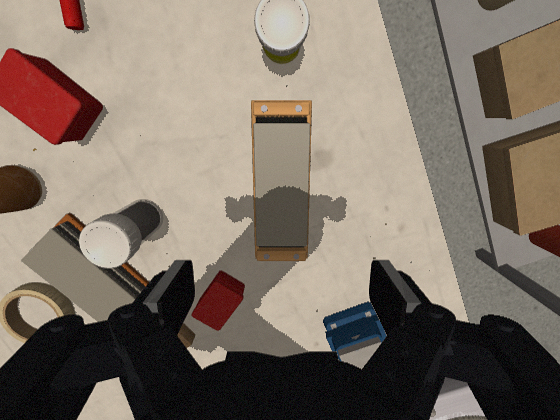

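View pics/s14.png

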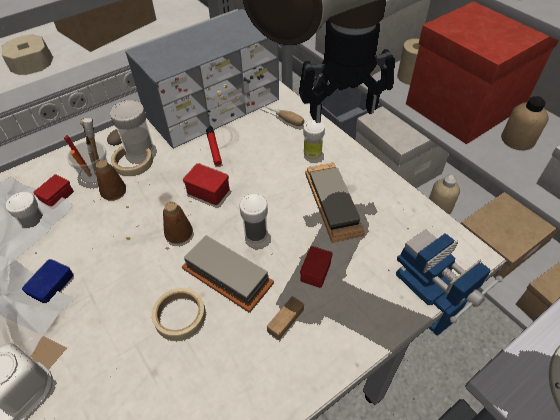

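The stone lies flat in the holder at (283,182), between the cleats. The tin stands at (218,300) and the other items look unmoved. One last comparison with the first scene picture, then I hand in.

Run:
```python
from h import *
m=arm.camera_model('scene');R={}
for f in('scene0','s14'):
    q=np.load(f'pics/{f}.npz');P=world(q['d'],m);ok=(q['d']>0)&(P[...,2]>7)&(P[...,2]<130)
    for n,(x,y,r) in dict(jar=(571,265,35),tape=(508,464,50),cone=(657,385,35),block=(395,325,45),label=(683,36,32),tin=(440,225,45)).items():
        k=ok&(np.hypot(P[...,0]-x,P[...,1]-y)<r)
        if k.sum()>20: print(f,n,*rect(P[k][:,:2]),np.percentile(P[...,2][k],98).round(1))
    k=ok&(abs(P[...,2]-36)<2.5)&(np.hypot(P[...,0]-529,P[...,1]-357)<85)
    if f=='s14':print('mid',*rect(P[k][:,:2]))
s=arm.read_state();print(s['clock'],s['contact_force']);arm.job_done()
```

```text
scene0 jar [571.8 266.7] [49.2 47.9] -14.0 93.3
scene0 tape [508.7 464.9] [87.  85.9] 21.4 21.2
scene0 cone [656.1 387.2] [51.6 40.3] 56.3 85.5
scene0 block [395.6 326.7] [70.3 26.5] -74.5 24.0
scene0 label [683.   38.1] [44.5 44.3] 72.5 79.0
s14 jar [571.7 265.9] [48.5 48.5] 52.2 93.1
s14 tape [508.9 464.8] [86.6 85.8] -21.9 21.1
s14 cone [654.6 383.9] [52.9 38.7] -87.3 85.4
s14 block [395.7 326.7] [71.3 26.6] -74.5 24.0
s14 label [683.   40.3] [46.  41.2] 32.0 79.1
s14 tin [439.4 226.8] [61.7 42.1] -57.8 36.0
mid [538.5 332.5] [141.3 116. ] 18.8
30.75 [ 0.17822615  0.45699673 -0.14180657]
the job is handed in; nothing more can be done
```

The job is handed in at about 31 s of the 58 s allowed. The stone is in the holder and the tin stands upright on the bench.

**What I did**
- I set the tin down near (439, 227).
- I slid the top stone flat off towards the tape roll until it was about 12 mm clear of the middle stone, then lifted it.
- I laid it in the holder, where the wrist force read about 2 N at touchdown.

**Last checks**
- **Stone:** its centre is within 0.5 mm of the midpoint between the cleats and its heading within about 0.5°. Its top face is at 28 mm, so it lies flat on the pad.
- **Tin:** upright, with its top at about 35 mm.
- **Bystanders:** all stayed where they were. The cone and label jar read 2 to 4 mm differently, with heights unchanged. The arm never went near them, so I put that down to the camera seeing less of them.
- **Robot:** clear of everything at hand-in.

**What I could not confirm**
- **Grip force:** the robot has no direct reading of it. I calibrated the finger stiffness by pressing one finger against the fixed holder. From that I held the stone with a finger command 0.2 mm under its width, an estimated 5 to 10 N. It held without slipping.
- **Early lift:** in the first 20 mm of the slide the stone may have been carried up to about 0.5 mm off the middle stone. I eased it back down before going on.
- **Middle stone:** my final measurement of it failed because the mask also picked up other surfaces, so it was checked by eye only. It looks unmoved in the wrist and scene pictures.

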